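Fetch the skate blade from behind the containers

TASK

First move the red can, the blue jar and the yellow tin off the parts board and stand them on the green mat, leaving the blade unit where it is until all three are there. Then take the blade unit and set it runner up, centred on the orange strip of the sharpening jig and lying along it, and only after that stand each container back upright in the middle of the disc of its own colour. Do not tip a container over.

Things in the scene. Friction and masses are not known exactly. Their poses are not given: they have to be found in the camera images.
- can_red: Spray can: an upright red cylinder, 50 mm in diameter and 110 mm tall overall, about 0.3 kg, straight up to 98 mm, then a narrower red cap. Origin: centre of its underside, z up. Starts standing on the red disc of the parts board, in a row of three 85 mm apart the blade unit close behind
- jar_blue: Plastic jar: an upright blue cylinder, 52 mm in diameter and 110 mm tall overall, about 0.3 kg, straight over its full height, white spot on the lid. Origin: centre of its underside, z up. Starts standing on the blue disc of the parts board, in a row of three 85 mm apart the blade unit close behind
- tin_yellow: Glue tin: an upright yellow cylinder, 51 mm in diameter and 110 mm tall overall, about 0.3 kg, straight up to 106 mm, then a small yellow screw cap, black band, steel rims. Origin: centre of its underside, z up. Starts standing on the yellow disc of the parts board, in a row of three 85 mm apart the blade unit close behind
- disc_red: flat red disc, 72 mm in diameter, 2 mm thick, fixed on the grey parts board (300 x 170 x 8 mm): home of the red container, which covers its middle at the start. Origin: centre of its underside, 8 mm above the bench (its top: 10 mm). y axis: along the row of discs, x axis: across it, towards the blade unit. The order of colours along the row varies
- disc_blue: flat blue disc, 72 mm in diameter, 2 mm thick, fixed on the grey parts board (300 x 170 x 8 mm): home of the blue container, which covers its middle at the start. Origin: centre of its underside, 8 mm above the bench (its top: 10 mm). y axis: along the row of discs, x axis: across it, towards the blade unit. The order of colours along the row varies
- disc_yellow: flat yellow disc, 72 mm in diameter, 2 mm thick, fixed on the grey parts board (300 x 170 x 8 mm): home of the yellow container, which covers its middle at the start. Origin: centre of its underside, 8 mm above the bench (its top: 10 mm). y axis: along the row of discs, x axis: across it, towards the blade unit. The order of colours along the row varies
- blade: skate blade unit upside down, 0.25 kg, on two black feet (40 wide, 60 long, 4 mm thick, 75 mm either side of the middle); aluminium tube 16 mm wide, 200 long, 18 to 36 mm up, free below at the middle; on top a 4 mm steel runner, 230 long, to 50 mm up. Origin: mid-underside, y along the runner. Starts on the board (8 mm up) 56 mm beyond the row of containers, parallel to it
- mat: flat green mat, 280 mm (its x axis) by 130 mm (its y axis), 3 mm thick, fixed on the bench to the left or right of the parts board: the side area. Origin: centre of its underside
- jig: sharpening jig, fixed on the bench on the other side of the board from the mat: dark steel plate 300 (its x axis) by 120 by 12 mm, its top 12 mm above the bench; along its middle an orange strip 250 x 60 mm, the place for the blade unit, between two aluminium end stops 254 mm apart and 14 mm high; brass screw heads, 6 mm high, at the corners. Origin: centre of its underside
Not all that is in view belongs to the job. Of the things like the can_red, leave any that is turquoise; of the rest the smaller one is meant.

How it is judged:
By the outcome, as a careful person would: the job done as asked, in the order asked, and still so for the second after the job is handed in, with the robot touching nothing.
It also fails if it takes over 141 s, if anything falls off the work surface, if the arm or the gripper's body presses on something with over 40 N, if the wrist force passes 120 N, or if a joint passes its speed limit or range.

ROBOT

A 6-joint arm with a two-finger parallel gripper is mounted at the origin on the work surface. World frame = base frame: x ahead of the robot, y to its left, z up, the work surface at z = 0. Lengths are in m, angles in rad, forces in N, time in s.
With the tool pointing down it reaches from about 0.275 to 1 m from the base axis. Payload 8.4 kg.
Tool frame: the origin (TCP) lies midway between the tips of the shut fingers; the grasp point (between the pads) lies 19 mm behind it; y points along the fingers, z is the direction in which the jaws open and shut, and the axes are right-handed (so a half turn about y gives the same grasp; the last joint's range is limited). The gripper opens to 85 mm and grips with 20 to 120 N. Pads are 22 mm wide; open, the fingers measure 114 mm over their backs; the gripper's body (76 mm by 85 mm) begins 54 mm behind the grasp point. The pads swing forward as they close: fully open they stand 13 mm farther back than shut.
Start: joints at [1.136, 0.353, 1.633, -0, 1.155, -0.002], TCP at [0.262, 0.567, 0.231] pointing down, gripper open.
Joint ranges: [-2.63, 2.63], [-0.92, 2.1], [0.06, 2.66], [-1.3, 4.44], [0, 2.69], [-3.02, 3.02]. Speed limits (rad/s): [2.22, 2.22, 2.79, 3.14, 3.14, 3.14].

INTERFACE

Orientations are given as a unit quaternion [w, x, y, z].
In Python, from workcell import arm, gripper_to, kinematics, readout, imaging gives the robot as it stands. The module is installed in compiled form; this text tells all that it offers. Calls block until the motion is done:
- arm.move_pose(position, orientation): joint-space move of the TCP to a pose.
- arm.servo_line(position, v=0.15, rotation=None): straight line of the TCP; rotation=None keeps the orientation; v is the mean speed in m/s.
- arm.move_j(angles): joint-space move.
- gripper_to(opening): finger opening in m; the grip force is fixed at half the most; returns when the fingers have stopped.
- arm.pause(seconds).
- kinematics.ik(position, orientation): joint angles nearest the present ones, or None.
- readout.read_state(): the state.
- imaging.capture(name): name is "scene" or "top"; returns a dict with "color" (480x640x3 uint8, red, green, blue), "fov_y" (degrees; the focal length in pixels is half the picture's height over the tangent of half this angle, whatever the lens; pixels are square), "cx", "cy" (the principal point, pixels), "R" (3x3) and "t" (3): a world point X has camera coordinates R X + t. Camera axes: x right, y down, z forward; pixel columns grow to the right and rows downward; lengths in m; the calibration is good to about 2 mm. A picture is of the moment at which its call begins. There is no depth.
A pose or a line that the arm cannot do raises arm.MotionError and nothing moves.
- arm.hand_in(): hands the job in, once; it reports no verdict.
The state is a dict: "clock": time; "joints": joint angles; "dq": joint speeds; "joint_torque": joint torques, N m; "eef_pos": TCP position; "tool_rot": TCP orientation; "wrist_force": force on the tool from outside, world axes, zero at the start; "torque": the same for the moment, N m; "finger_gap": finger opening in m.
Only numpy, scipy, OpenCV 4.12 (cv2) and the standard library are available. Lean on these libraries where they do the work, as an engineer would, in place of code of your own. Each camera call takes 0.05 s, during which the arm holds its last target.

## Working session

There is one attempt and no reset: what is moved stays moved. The work goes in short steps, each a Python script; the robot and the scene stay as the last script left them, time stands still between calls to the robot, and variables do not carry over. Pictures are saved under pics/ and viewed, and the job is handed in when it is done.

```bash
mkdir -p pics; python3 - <<'E'
from workcell import arm, gripper_to, kinematics, readout, imaging
import cv2,pickle
for n in("scene","top"):
    c=imaging.capture(n); pickle.dump(c,open(f"{n}0.pkl","wb"))
    cv2.imwrite(f"pics/{n}0.png",c["color"][:,:,::-1]); print(n,c["fov_y"],c["cx"],c["cy"],c["R"],c["t"])
s=readout.read_state();print(s)
E
```

```text
scene 45.69019414152209 316.7247052992699 236.76020815696023 [[ 0.68846781  0.72523158  0.00715717]
 [ 0.59982574 -0.56381625 -0.5677326 ]
 [-0.40770228  0.39515868 -0.82318191]] [-0.35011279 -0.25680413  1.25144024]
top 44.79537830219884 312.0814753330102 243.2558117013669 [[ 0.00946885 -0.99988095  0.0121832 ]
 [-0.98453267 -0.0114537  -0.17482631]
 [ 0.17494504 -0.01033936 -0.98452391]] [-0.00419364  0.51041778  1.02184138]
{'clock': 0.1, 'joints': array([ 1.13561816e+00,  3.53567811e-01,  1.63407668e+00, -1.32225458e-05,
        1.15521162e+00, -2.41017416e-03]), 'dq': array([-0.00082586, -0.00110795, -0.00141283, -0.0016311 , -0.00099505,
       -0.00032846]), 'joint_torque': array([ 1.37478841e-03, -6.06364560e+01, -3.42821002e+01,  1.74586271e-04,
        4.02699370e-03,  1.47666856e-05]), 'eef_pos': array([0.26193945, 0.56697609, 0.23063644]), 'tool_rot': array([-0.69018048,  0.69105443, -0.15190628,  0.15172071]), 'wrist_force': array([-0.22228432,  0.67184071, -0.06218708]), 'torque': array([-0.01321921, -0.0163574 ,  0.03491911]), 'finger_gap': 0.085533175072781}
```

View pics/scene0.png

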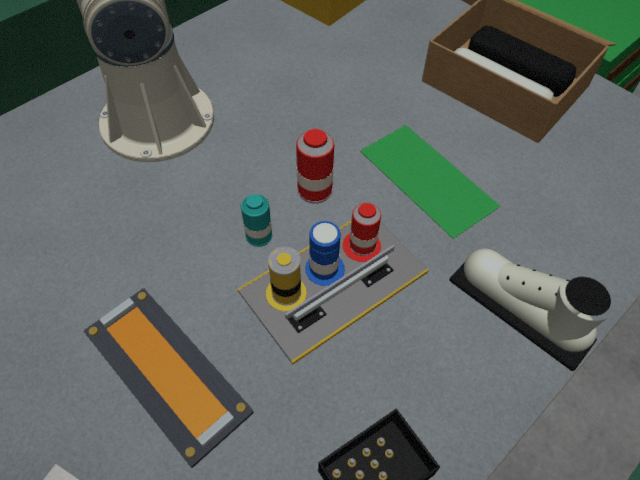

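View pics/top0.png

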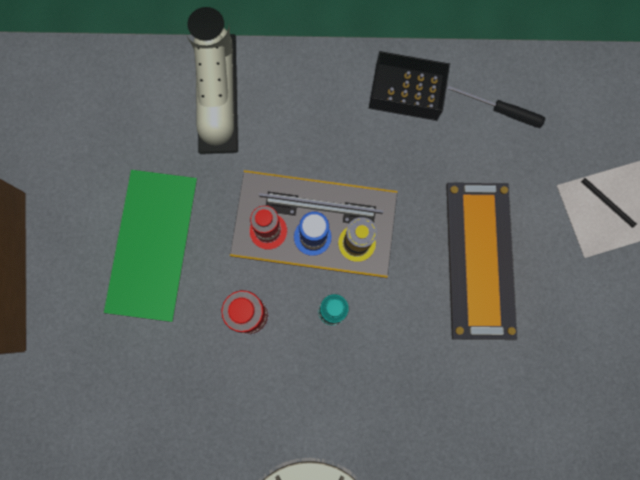

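```bash
cat > h.py <<'E'
import numpy as np,cv2,pickle
def ray(c,u,v):
    f=240/np.tan(np.radians(c["fov_y"]/2)); R=np.array(c["R"]);t=np.array(c["t"])
    d=R.T@np.array([(u-c["cx"])/f,(v-c["cy"])/f,1]); o=-R.T@t; return o,d
def px2w(c,u,v,z):
    o,d=ray(c,u,v); return o+d*(z-o[2])/d[2]
def w2px(c,X):
    f=240/np.tan(np.radians(c["fov_y"]/2)); p=np.array(c["R"])@np.array(X)+np.array(c["t"]); return np.array([c["cx"]+f*p[0]/p[2],c["cy"]+f*p[1]/p[2]])
def crop(c,x0,y0,w,h,k,name):
    im=c["color"][y0:y0+h,x0:x0+w,::-1]; im=cv2.resize(im,None,fx=k,fy=k,interpolation=cv2.INTER_CUBIC)
    for i in range(0,w,20):
        cv2.putText(im,str(x0+i),(i*k,10),0,.35,(255,255,255),1); cv2.line(im,(i*k,12),(i*k,18),(255,255,255),1)
    for i in range(0,h,20):
        cv2.putText(im,str(y0+i),(0,i*k+4),0,.35,(255,255,255),1); cv2.line(im,(24,i*k),(30,i*k),(255,255,255),1)
    cv2.imwrite(name,im)
E
python3 - <<'E'
from h import *
c=pickle.load(open("top0.pkl","rb"))
crop(c,225,165,180,120,4,"pics/b0.png")
crop(c,440,170,90,180,3,"pics/j0.png")
s=pickle.load(open("scene0.pkl","rb"))
crop(s,230,180,200,150,4,"pics/s0.png")
hsv=cv2.cvtColor(c["color"],cv2.COLOR_RGB2HSV)
def rect(m,z,n):
    n_,l,st,_=cv2.connectedComponentsWithStats(m.astype(np.uint8)); k=1+np.argmax(st[1:,4]); m=(l==k)
    ct=max(cv2.findContours(m.astype(np.uint8),0,1)[0],key=cv2.contourArea)
    b=cv2.boxPoints(cv2.minAreaRect(ct)); W=np.array([px2w(c,u,v,z) for u,v in ct[:,0,:]])[:,:2].astype(np.float32)
    r=cv2.minAreaRect(W*1000); print(n,r,cv2.boxPoints(r).tolist())
H,S,V=[hsv[...,i] for i in range(3)]
rect((H>50)&(H<75)&(S>150)&(np.arange(640)[None]<230)&(V>90),.003,"mat")
rect((H>8)&(H<22)&(S>180)&(V>120)&(np.arange(640)[None]>430),.012,"strip")
E
```

```text
mat ((513.8389282226562, 306.9888000488281), (126.42672729492188, 276.291259765625), 83.19720458984375) [[369.1781311035156, 260.58416748046875], [643.524169921875, 227.85679626464844], [658.499755859375, 353.3934326171875], [384.1536865234375, 386.12078857421875]]
strip ((491.322509765625, -318.8834533691406), (246.44273376464844, 58.17945861816406), 0.28939539194107056) [[367.9557800292969, -290.4164733886719], [368.2496643066406, -348.5951843261719], [614.689208984375, -347.3504333496094], [614.3953857421875, -289.1717224121094]]
```

View pics/b0.png

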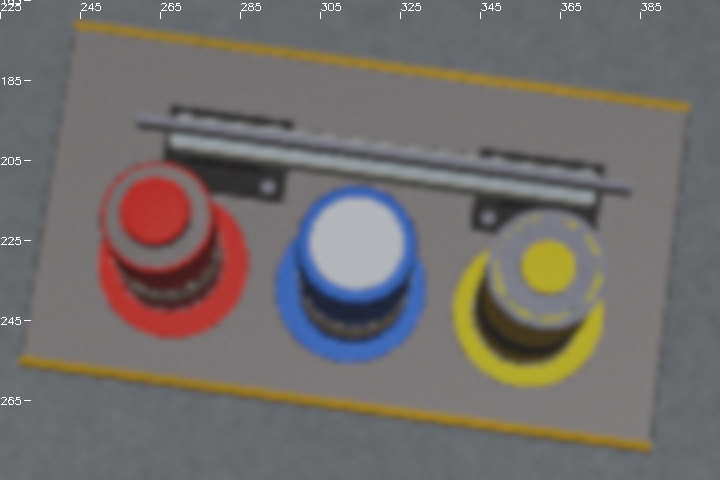

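View pics/j0.png

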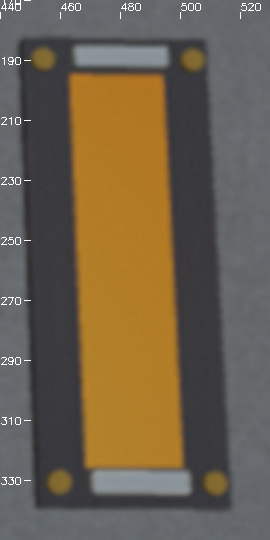

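View pics/s0.png

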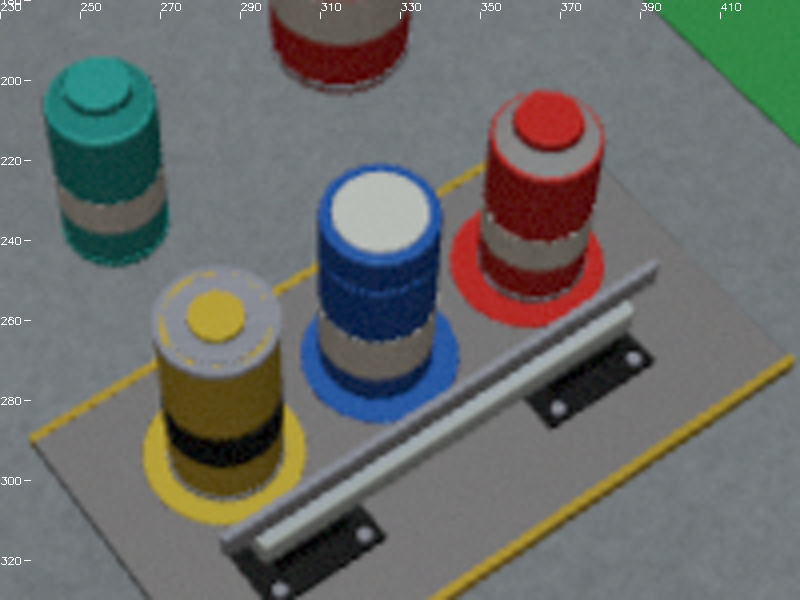

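```bash
cat > m.py <<'E'
from h import *
from scipy.optimize import least_squares
def circ(c,lo,hi,z,x0,r,tol=.005):
    hsv=cv2.cvtColor(cv2.resize(c["color"],None,fx=4,fy=4,interpolation=cv2.INTER_CUBIC),cv2.COLOR_RGB2HSV)
    m=cv2.inRange(hsv,lo,hi)
    if lo[0]==0 and lo[1]>100: m|=cv2.inRange(hsv,(170,lo[1],lo[2]),(180,255,255))
    P=np.vstack([k[:,0,:] for k in cv2.findContours(m,1,1)[0]])
    W=np.array([px2w(c,(u+.5)/4-.5,(v+.5)/4-.5,z) for u,v in P])[:,:2]
    x=np.array(x0,float)
    for tl in(.012,.007,tol,tol):
        d=np.linalg.norm(W-x,axis=1); s=W[abs(d-r)<tl]
        if len(s)<10: return x,None,0
        x=least_squares(lambda p:np.linalg.norm(s-p[:2],axis=1)-r,x,loss='soft_l1',f_scale=.001).x
    d=np.linalg.norm(s-x,axis=1); return x,d.std(),len(s)
E
python3 - <<'E'
from m import *
T=pickle.load(open("top0.pkl","rb"));S=pickle.load(open("scene0.pkl","rb"))
print("board",[px2w(T,225+x/4-.4,165+y/4-.4,.008)[:2].round(4) for x,y in((78,23),(690,105),(650,452),(20,363))])
print("boardS",[px2w(S,230+x/4-.4,180+y/4-.4,.008)[:2].round(4) for x,y in((33,440),(793,360),(490,165))])
print("blade runner ends z=.058",[px2w(T,225+x/4-.4,165+y/4-.4,.058).round(4) for x,y in((136,123),(632,190))])
print("S",[px2w(S,230+x/4-.4,180+y/4-.4,.058).round(4) for x,y in((225,540),(655,265))])
for n,t,s,lo,hi in(("red",(174,262),(527,262),(0,190,120),(5,255,255)),("blue",(351,287),(380,357),(105,150,120),(118,255,255)),("yel",(530,310),(225,455),(20,150,120),(32,255,255))):
    for nm,c,p,o in(("T",T,t,(225,165)),("S",S,s,(230,180))):
        x0=px2w(c,o[0]+p[0]/4,o[1]+p[1]/4,.010)[:2]
        print(n,nm,x0.round(4),circ(c,lo,hi,.010,x0,.036))
for n,t,s in(("red",(155,210),(549,120)),("blue",(356,243),(380,212)),("yel",(548,266),(217,315))):
    print(n,"tops",px2w(T,225+t[0]/4-.4,165+t[1]/4-.4,.120)[:2].round(4),px2w(S,230+s[0]/4-.4,180+s[1]/4-.4,.120)[:2].round(4))
hsv=cv2.cvtColor(S["color"],cv2.COLOR_RGB2HSV);H,Sa,V=[hsv[...,i] for i in range(3)]
def rect(m,z,n):
    n_,l,st,_=cv2.connectedComponentsWithStats(m.astype(np.uint8)); k=1+np.argmax(st[1:,4]); m=(l==k)
    ct=max(cv2.findContours(m.astype(np.uint8),0,1)[0],key=cv2.contourArea)
    W=np.array([px2w(S,u,v,z) for u,v in ct[:,0,:]])[:,:2].astype(np.float32)
    r=cv2.minAreaRect(W*1000); print(n,r)
Y,X=np.mgrid[:480,:640]
rect((H>50)&(H<75)&(Sa>150)&(Y>110)&(X<510)&(V>90),.003,"mat")
rect((H>8)&(H<22)&(Sa>180)&(V>120)&(X<260),.012,"strip")
# big can, turquoise at z~
print("bigcan",px2w(T,241,311,.14),"turq",px2w(T,334,307,.1))
E
```

```text
board [array([0.6589, 0.1338]), array([ 0.6217, -0.1624]), array([ 0.4531, -0.1408]), array([0.492 , 0.1562])]
boardS [array([ 0.4569, -0.1424]), array([0.6597, 0.1331]), array([0.4895, 0.1112])]
blade runner ends z=.058 [array([0.5962, 0.1003, 0.058 ]), array([ 0.5675, -0.1271,  0.058 ])]
S [array([ 0.5714, -0.1289,  0.058 ]), array([0.6006, 0.0969, 0.058 ])]
red T [0.5403 0.0838] (array([0.53562596, 0.07872904]), np.float64(0.002080364922849682), 257)
red S [0.5424 0.0827] (array([0.53885655, 0.08444705]), np.float64(0.0014988781426887219), 271)
blue T [ 5.292e-01 -3.000e-04] (array([0.5397215 , 0.00183855]), np.float64(0.0023838590718630627), 545)
blue S [ 0.5327 -0.0025] (array([ 5.28576319e-01, -4.94127726e-04]), np.float64(0.0012168367172923189), 290)
yel T [ 0.5191 -0.0852] (array([ 0.52017559, -0.08409036]), np.float64(0.0010834391746373788), 320)
yel S [ 0.5223 -0.0866] (array([ 0.5177374 , -0.08470284]), np.float64(0.0012800065828743891), 314)
red tops [0.5416 0.0859] [0.5431 0.083 ]
blue tops [ 5.282e-01 -3.000e-04] [ 0.5283 -0.0021]
yel tops [ 0.5192 -0.0825] [ 0.5199 -0.0842]
mat ((515.1362915039062, 304.1784973144531), (127.44005584716797, 276.45428466796875), 83.11469268798828)
strip ((489.35760498046875, -320.4119567871094), (246.73963928222656, 58.94266128540039), 0.2703340947628021)
bigcan [0.38005098 0.11699415 0.14      ] turq [ 0.3907998  -0.03662132  0.1       ]
```

```bash
cat > r.py <<'E'
from workcell import arm, gripper_to, kinematics, readout, imaging
import numpy as np,cv2,pickle
from scipy.spatial.transform import Rotation as Ro
def quats(ang):
    out=[]
    for a in(ang,ang+np.pi):
        z=np.array([np.cos(a),np.sin(a),0]);y=np.array([0,0,-1.]);x=np.cross(y,z)
        q=Ro.from_matrix(np.c_[x,y,z]).as_quat(); out.append(np.r_[q[3],q[:3]])
    return out
def best(p,ang):
    j0=np.array(readout.read_state()["joints"]); c=[]
    for q in quats(ang):
        j=kinematics.ik(p,q)
        if j is not None: c.append((np.abs(np.array(j)-j0).max(),q,np.array(j)))
    return min(c,key=lambda t:t[0])
def st(tag=""):
    s=readout.read_state();print(tag,round(s["clock"],2),s["eef_pos"].round(4),"F",s["wrist_force"].round(1),"gap",round(s["finger_gap"],4));return s
def go(p,ang): 
    _,q,j=best(p,ang); arm.move_pose(p,q)
def snap(tag):
    for n in("scene","top"):
        c=imaging.capture(n); pickle.dump(c,open(f"{n}{tag}.pkl","wb")); cv2.imwrite(f"pics/{n}{tag}.png",c["color"][:,:,::-1])
E
python3 - <<'E'
from r import *
s=readout.read_state();q=s["tool_rot"];print(Ro.from_quat([q[1],q[2],q[3],q[0]]).as_matrix().round(2))
A=np.arctan2(-.125,.992)
for p in([.541,.084,.068],[.541,.084,.22],[.529,-.001,.22],[.519,-.084,.2],[.6,.29,.2],[.6,.29,.07],[.43,.31,.2],[.584,-.014,.02],[.49,-.3195,.02],[.49,-.3195,.2]):
    for a in (A,np.pi/2):
        try: t=best(p,a);print(p,round(a,2),t[2].round(2))
        except Exception as e: print(p,a,e)
E
```

```text
[[ 0.91 -0.    0.42]
 [-0.42 -0.    0.91]
 [ 0.   -1.   -0.  ]]
[0.541, 0.084, 0.068] -0.13 [ 0.15  0.45  1.93 -0.    0.77  0.28]
[0.541, 0.084, 0.068] 1.57 [ 0.15  0.45  1.93 -0.    0.77 -1.42]
[0.541, 0.084, 0.22] -0.13 [ 0.15  0.24  1.81 -0.    1.09  0.28]
[0.541, 0.084, 0.22] 1.57 [ 0.15  0.24  1.81 -0.    1.09 -1.42]
[0.529, -0.001, 0.22] -0.13 [-0.    0.22  1.85 -0.    1.08  0.12]
[0.529, -0.001, 0.22] 1.57 [-0.    0.22  1.85 -0.    1.08  1.57]
[0.519, -0.084, 0.2] -0.13 [-0.16  0.23  1.88 -0.    1.03 -0.04]
[0.519, -0.084, 0.2] 1.57 [-0.16  0.23  1.88 -0.    1.03  1.41]
[0.6, 0.29, 0.2] -0.13 [ 0.45  0.44  1.57 -0.    1.13  0.57]
[0.6, 0.29, 0.2] 1.57 [ 0.45  0.44  1.57 -0.    1.13 -1.12]
[0.6, 0.29, 0.07] -0.13 [ 0.45  0.59  1.65 -0.    0.9   0.57]
[0.6, 0.29, 0.07] 1.57 [ 0.45  0.59  1.65 -0.    0.9  -1.12]
[0.43, 0.31, 0.2] -0.13 [ 0.62  0.24  1.87 -0.    1.03  0.75]
[0.43, 0.31, 0.2] 1.57 [ 0.62  0.24  1.87 -0.    1.03 -0.95]
[0.584, -0.014, 0.02] -0.13 [-0.03  0.56  1.86 -0.    0.72  0.1 ]
[0.584, -0.014, 0.02] 1.57 [-0.03  0.56  1.86 -0.    0.72  1.54]
[0.49, -0.3195, 0.02] -0.13 [-0.58  0.57  1.86 -0.    0.72 -0.46]
[0.49, -0.3195, 0.02] 1.57 [-0.58  0.57  1.86 -0.    0.72  0.99]
[0.49, -0.3195, 0.2] -0.13 [-0.58  0.32  1.75 -0.    1.07 -0.46]
[0.49, -0.3195, 0.2] 1.57 [-0.58  0.32  1.75 -0.    1.07  0.99]
```

```bash
cat > mv.py <<'E'
from r import *
A=np.arctan2(-.125,.992)
M=np.array([.5145,.3055]);E=np.array([.993,-.119])
def pick(x,y,zg,op=.075,zh=.16):
    go([x,y,zh],A); gripper_to(op); arm.servo_line([x,y,zg],v=.15); gripper_to(.03); s=st("grip"); return s
def carry(x,y,zp,zh=.16,a=A):
    s=readout.read_state();p=s["eef_pos"]; arm.servo_line([p[0],p[1],zh],v=.2)
    st("lift"); go([x,y,zh],a); arm.servo_line([x,y,zp+.012],v=.2); arm.servo_line([x,y,zp],v=.03); st("down")
def release(x,y,op=.075,zh=.16):
    gripper_to(op); arm.servo_line([x,y,zh],v=.25); st("free")
E
python3 - <<'E'
from mv import *
gripper_to(.075)
pick(.5415,.084,.070); x,y=M-.088*E
carry(x,y,.0635); release(x,y)
snap(1)
E
```

```text
grip 3.71 [0.5423 0.0841 0.0714] F [-1.9 -0.1  5.6] gap 0.0489
lift 4.31 [0.5418 0.0841 0.1595] F [ 0.1  0.4 -2.8] gap 0.0489
down 6.45 [0.4275 0.3163 0.0643] F [-1.2 -1.2  7. ] gap 0.0489
free 7.36 [0.4273 0.3161 0.1606] F [0.2 0.1 0.2] gap 0.0744
```

View pics/scene1.png

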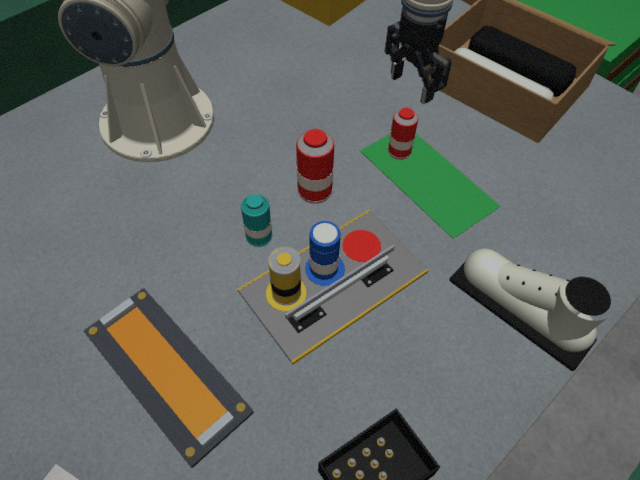

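View pics/top1.png

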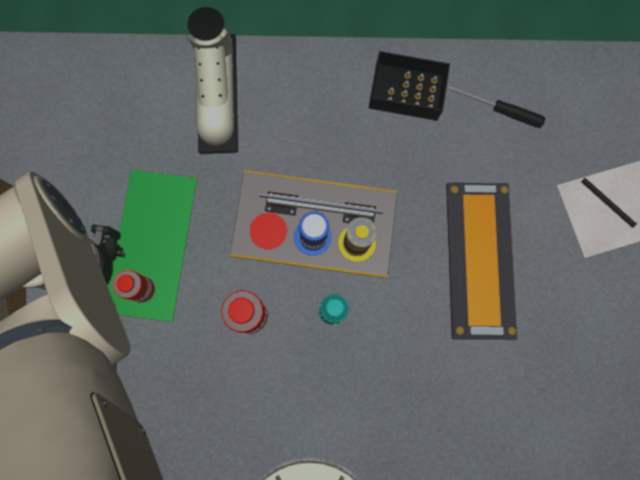

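```bash
python3 - <<'E'
from mv import *
pick(.528,-.0011,.070); x,y=M
carry(x,y,.0635); release(x,y)
pick(.5195,-.084,.070); x,y=M+.088*E
carry(x,y,.0635); release(x,y)
go([.45,-.1,.25],A)
snap(2)
from h import crop
crop(pickle.load(open("top2.pkl","rb")),225,165,180,120,4,"pics/b2.png")
crop(pickle.load(open("scene2.pkl","rb")),230,180,200,150,4,"pics/s2.png")
E
```

```text
grip 10.03 [ 0.5289 -0.0011  0.0713] F [-0.2 -0.   5.8] gap 0.0513
lift 10.62 [ 0.5283 -0.0011  0.1595] F [-0.3  0.7 -3.1] gap 0.0511
down 12.93 [0.5149 0.3058 0.0644] F [-1.3 -0.4  5. ] gap 0.0507
free 13.82 [0.5147 0.3056 0.1607] F [ 0.  -0.4 -1.2] gap 0.0753
grip 16.58 [ 0.5203 -0.0841  0.0713] F [-1.2  0.1  5.1] gap 0.05
lift 17.18 [ 0.5197 -0.084   0.1595] F [ 0.5 -0.2 -3.9] gap 0.0496
down 19.75 [0.6023 0.2953 0.0643] F [-2.4 -1.4  5.5] gap 0.0497
free 20.65 [0.6021 0.2951 0.1608] F [ 0.2 -0.9 -0.1] gap 0.0747
```

View pics/scene2.png

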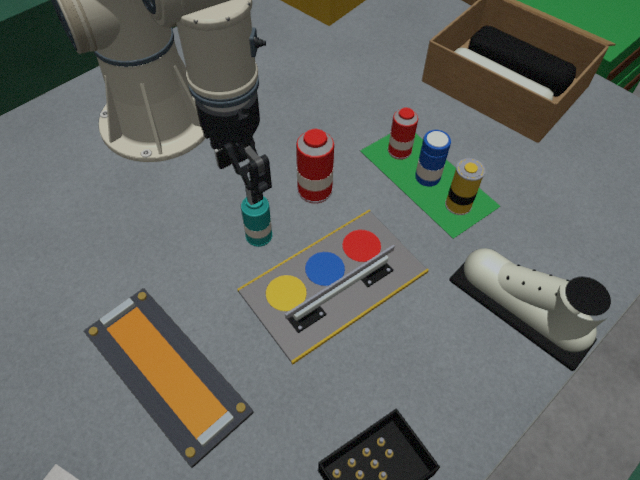

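View pics/top2.png

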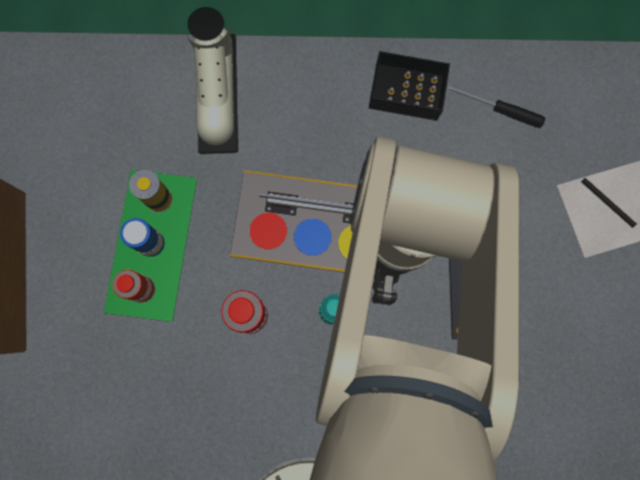

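```bash
python3 - <<'E'
from m import *
T=pickle.load(open("top2.pkl","rb"));S=pickle.load(open("scene2.pkl","rb"));T1=pickle.load(open("top1.pkl","rb"))
for n,x0,lo,hi in(("red",(.5398,.0835),(0,190,120),(5,255,255)),("blue",(.529,-.001),(105,150,120),(118,255,255)),("yel",(.5185,-.0852),(20,150,120),(32,255,255))):
    for c in(T,S): print(n,circ(c,lo,hi,.010,x0,.036))
E
```

```text
red (array([0.5324197 , 0.07718706]), np.float64(0.0025236300839779013), 550)
red (array([0.54167903, 0.08271769]), np.float64(0.0008598927122351024), 380)
blue (array([0.52971092, 0.0005951 ]), np.float64(0.00026660620828159126), 409)
blue (array([ 0.53006731, -0.00131298]), np.float64(0.0007666689543237272), 406)
yel (array([ 0.51876682, -0.08544808]), np.float64(0.0011055479729162024), 157)
yel (array([ 0.5196014 , -0.08554542]), np.float64(0.0008841874145783815), 416)
```

View pics/s2.png

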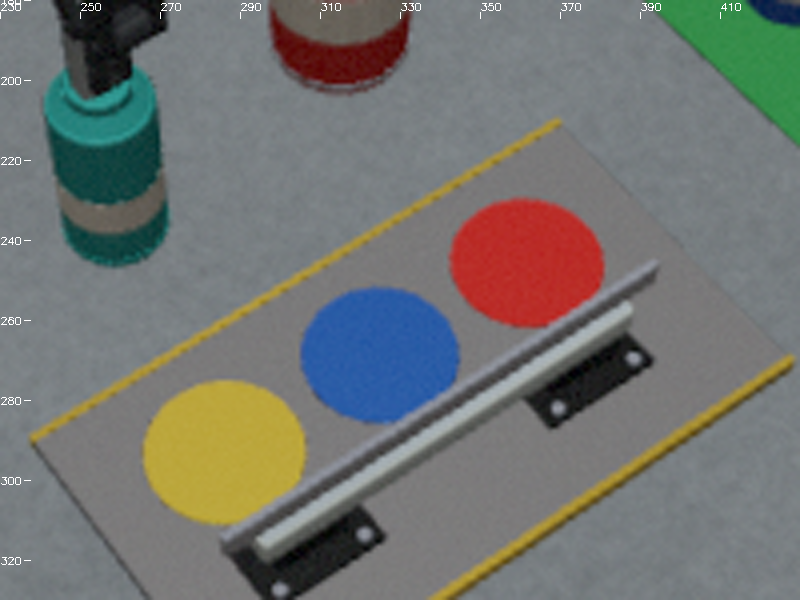

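```bash
python3 - <<'E'
from mv import *
go([.584,-.0147,.12],A); gripper_to(.05)
arm.servo_line([.584,-.0147,.05],v=.2);st("a")
arm.servo_line([.584,-.0147,.0175],v=.06);st("b")
gripper_to(.005); st("grip")
arm.servo_line([.584,-.0147,.14],v=.12); st("lift")
snap(3)
E
```

```text
a 24.04 [ 0.584  -0.0148  0.0502] F [0.4 1.2 0.8] gap 0.0503
b 24.73 [ 0.5839 -0.0147  0.0173] F [-0.3 -1.   0. ] gap 0.0498
grip 25.13 [ 0.5848 -0.0147  0.018 ] F [2.7 0.2 1.9] gap 0.0148
lift 26.31 [ 0.5833 -0.0147  0.1392] F [-0.6  0.  -2. ] gap 0.0147
```

View pics/scene3.png

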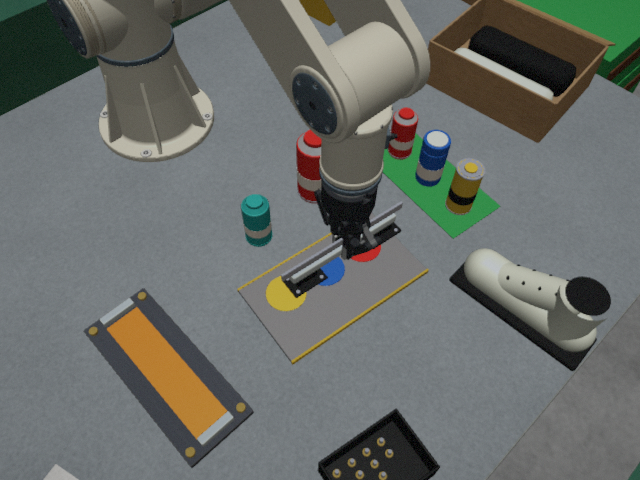

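```bash
python3 - <<'E'
from mv import *
a=np.radians(90.28)
go([.4903,-.3196,.14],a); st()
arm.servo_line([.4903,-.3196,.045],v=.12); st()
snap(4)
from h import crop
crop(pickle.load(open("top4.pkl","rb")),430,165,100,180,3,"pics/j4.png")
crop(pickle.load(open("scene4.pkl","rb")),75,270,190,200,3,"pics/s4.png")
E
```

```text
27.62 [ 0.4906 -0.3189  0.1399] F [-0.2  0.1 -1.6] gap 0.015
 28.57 [ 0.4909 -0.3198  0.0456] F [-0.4  0.6 -2. ] gap 0.015
```

View pics/j4.png

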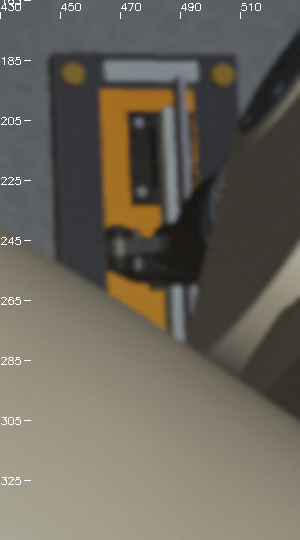

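View pics/s4.png

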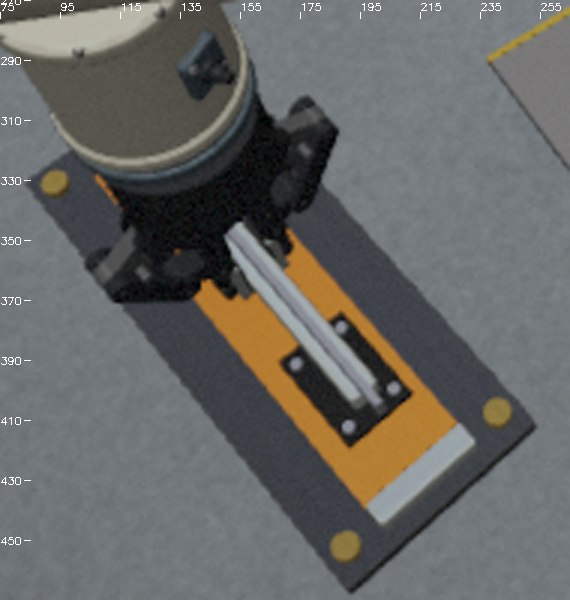

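```bash
python3 - <<'E'
from h import *
T=pickle.load(open("top4.pkl","rb"));S=pickle.load(open("scene4.pkl","rb"))
f=lambda c,o,x,y,z:px2w(c,o[0]+x/3-.4,o[1]+y/3-.4,z).round(4)
print(f(T,(430,165),180,77,.0855),f(S,(75,270),378,405,.0855))
print("stop inner edges T",f(T,(430,165),103,81,.026),f(T,(430,165),197,81,.026),"S",f(S,(75,270),457,423,.026),f(S,(75,270),371,507,.026))
print("foot S corners",[f(S,(75,270),x,y,.0395) for x,y in((341,313),(411,393),(350,447),(280,360))])
E
```

```text
[ 0.6037 -0.3165  0.0855] [ 0.6053 -0.3198  0.0855]
stop inner edges T [ 0.6169 -0.2868  0.026 ] [ 0.6177 -0.3466  0.026 ] S [ 0.6178 -0.2915  0.026 ] [ 0.6214 -0.348   0.026 ]
foot S corners [array([ 0.5365, -0.3009,  0.0395]), array([ 0.5945, -0.3003,  0.0395]), array([ 0.5954, -0.3387,  0.0395]), array([ 0.5354, -0.3382,  0.0395])]
```

```bash
python3 - <<'E'
from mv import *
arm.servo_line([.4903,-.3198,.028],v=.1)
arm.servo_line([.4903,-.3198,.0222],v=.03); st("down")
gripper_to(.045); st("open")
arm.servo_line([.4903,-.3198,.13],v=.2)
go([.45,0.05,.2],A); snap(5)
from h import crop
crop(pickle.load(open("top5.pkl","rb")),430,165,100,180,3,"pics/j5.png")
crop(pickle.load(open("scene5.pkl","rb")),75,270,190,200,3,"pics/s5.png")
st()
E
```

```text
down 29.32 [ 0.4903 -0.3198  0.0222] F [ 0.6  0.4 -1.4] gap 0.0149
open 29.73 [ 0.4904 -0.3199  0.0224] F [0.7 0.7 0.1] gap 0.045
 31.93 [0.4503 0.0492 0.1997] F [0.2 0.9 0.3] gap 0.0448
```

View pics/j5.png

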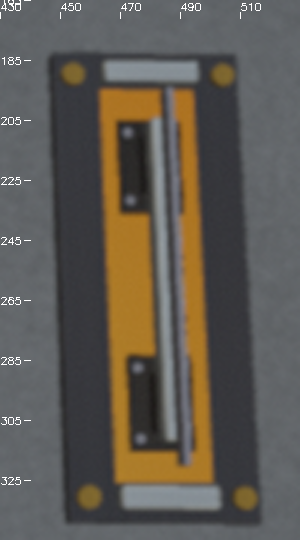

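View pics/s5.png

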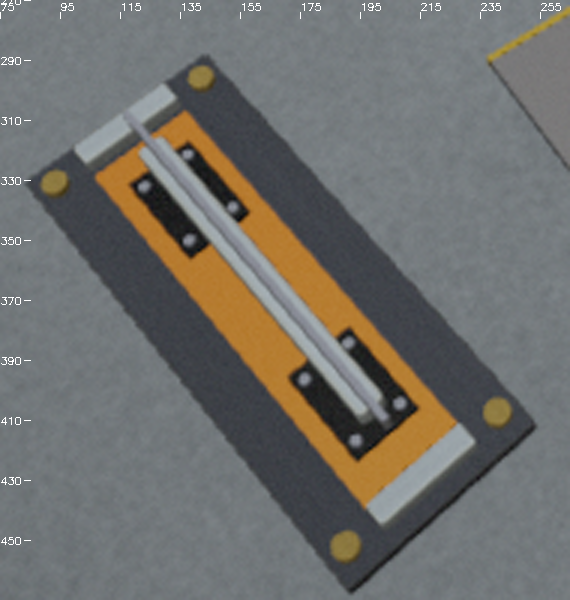

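View pics/top5.png

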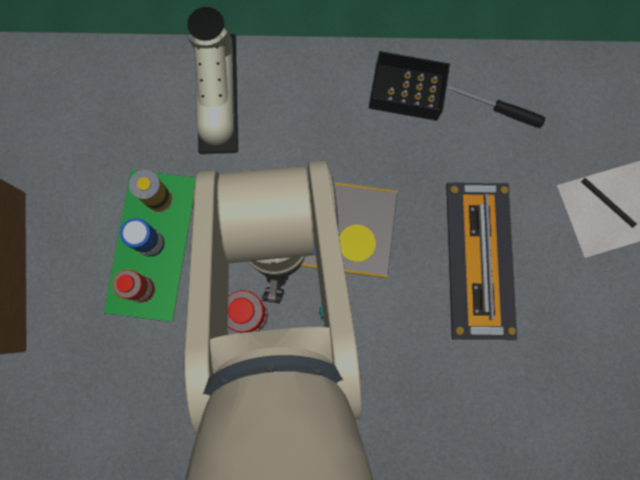

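```bash
python3 - <<'E'
from h import *
T=pickle.load(open("top5.pkl","rb"));S=pickle.load(open("scene5.pkl","rb"))
f=lambda c,o,x,y,z:px2w(c,o[0]+x/3-.4,o[1]+y/3-.4,z)[:2].round(4)
t=(430,165);s=(75,270)
for n,c,o,r in(("T",T,t,((170,87),(184,465))),("S",S,s,((128,112),(386,423)))):
    e=[f(c,o,*p,.062) for p in r];d=e[1]-e[0];print(n,e,"mid",(e[0]+e[1])/2,np.linalg.norm(d),np.degrees(np.arctan2(d[1],d[0]))%180)
st=[f(T,t,*p,.012) for p in((100,88),(193,88),(115,483),(214,483))];print("strip T",np.mean(st,0),st)
ft=[f(S,s,*p,.016) for p in((187,142),(131,184),(190,258),(249,213),(348,328),(289,377),(358,460),(417,408))];print("feet mid S",np.mean(ft,0),"strip S",[.4894,-.3204])
for q in (ft[:4],ft[4:]): print(np.mean(q,0))
print([px2w(T,u,v,.113)[:2].round(4) for u,v in((143.5,184),(136,234),(124.5,284))])
E
```

```text
T [array([ 0.6038, -0.3177]), array([ 0.374 , -0.3161])] mid [ 0.4889 -0.3169] 0.22980556999341856 179.60108021800804
S [array([ 0.3758, -0.3193]), array([ 0.6062, -0.3204])] mid [ 0.491   -0.31985] 0.23040262585309215 179.72645451994612
strip T [ 0.490875 -0.319   ] [array([ 0.6161, -0.2886]), array([ 0.6168, -0.3485]), array([ 0.365 , -0.2888]), array([ 0.3656, -0.3501])]
feet mid S [ 0.490275  -0.3199125] strip S [0.4894, -0.3204]
[ 0.4154  -0.32025]
[ 0.56515  -0.319575]
[array([0.5996, 0.296 ]), array([0.5109, 0.3035]), array([0.4249, 0.3174])]
```

```bash
python3 - <<'E'
from mv import *
x,y=M+.088*E; pick(x,y,.0635); carry(.5190,-.085,.0705); release(.5190,-.085)
pick(*M,.0635); carry(.5296,-.0004,.0705); release(.5296,-.0004)
x,y=M-.088*E; pick(x,y,.0635); carry(.5402,.084,.0705); release(.5402,.084)
go([.262,.567,.25],A); snap(6)
from h import crop
crop(pickle.load(open("top6.pkl","rb")),225,165,180,120,4,"pics/b6.png")
crop(pickle.load(open("scene6.pkl","rb")),230,180,200,150,4,"pics/s6.png")
st()
E
```

```text
grip 34.58 [0.6024 0.2953 0.0647] F [-2.6  0.2  6.1] gap 0.0498
lift 35.21 [0.6017 0.295  0.159 ] F [-0.2  0.7 -3.2] gap 0.0499
down 37.75 [ 0.5196 -0.0851  0.0716] F [-2.2 -0.3 10.1] gap 0.05
free 38.62 [ 0.5192 -0.085   0.1606] F [-0.1  0.1 -0.2] gap 0.0748
grip 41.42 [0.5151 0.306  0.0649] F [-1.3 -1.2  5.1] gap 0.0513
lift 42.06 [0.5145 0.3056 0.1593] F [ 0.4  0.  -3. ] gap 0.0509
down 44.33 [ 5.303e-01 -4.000e-04  7.180e-02] F [-4.6  0.1 12.9] gap 0.0509
free 45.2 [ 5.298e-01 -4.000e-04  1.605e-01] F [-0.8 -0.1 -0.8] gap 0.0754
grip 47.82 [0.4277 0.3165 0.0648] F [-1.1 -0.9  5.9] gap 0.0488
lift 48.45 [0.4273 0.3161 0.1595] F [ 0.6  0.7 -3.5] gap 0.0489
down 50.54 [0.5408 0.0841 0.0717] F [-4.   1.5 11.1] gap 0.0486
free 51.42 [0.5405 0.084  0.1607] F [ 0.2 -0.1 -0.2] gap 0.0747
 53.56 [0.2628 0.5664 0.2498] F [ 0.8 -1.4  0.3] gap 0.0753
```

View pics/b6.png

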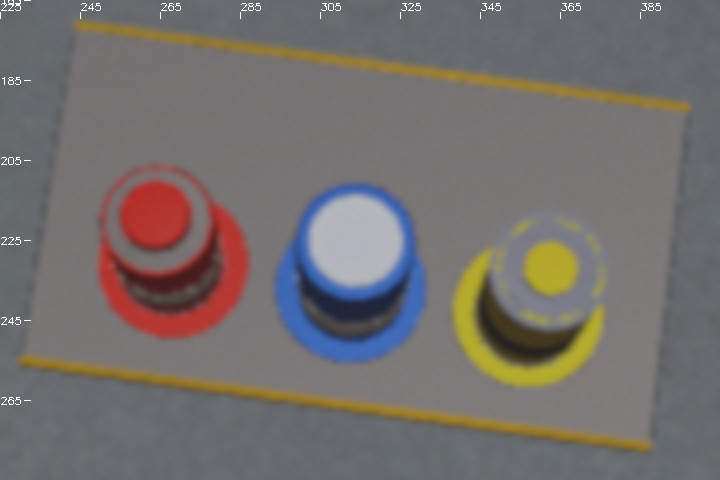

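View pics/s6.png

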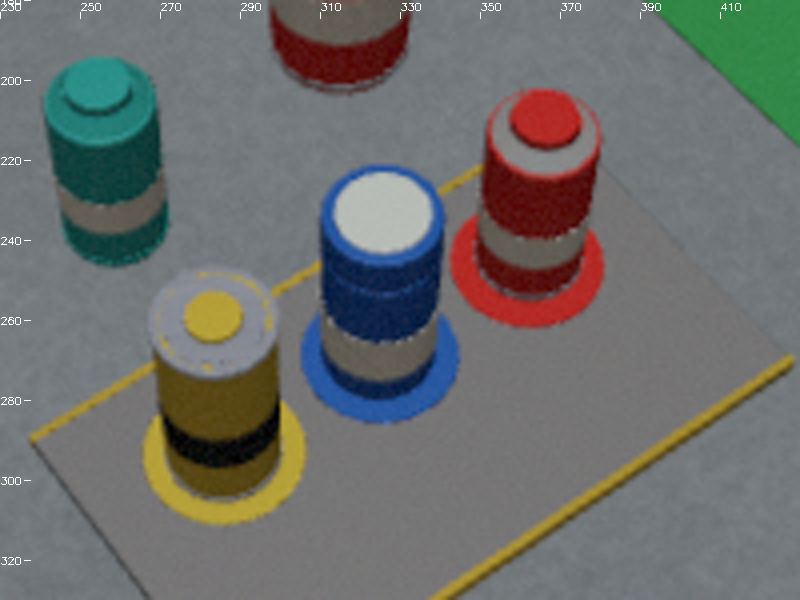

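View pics/scene6.png

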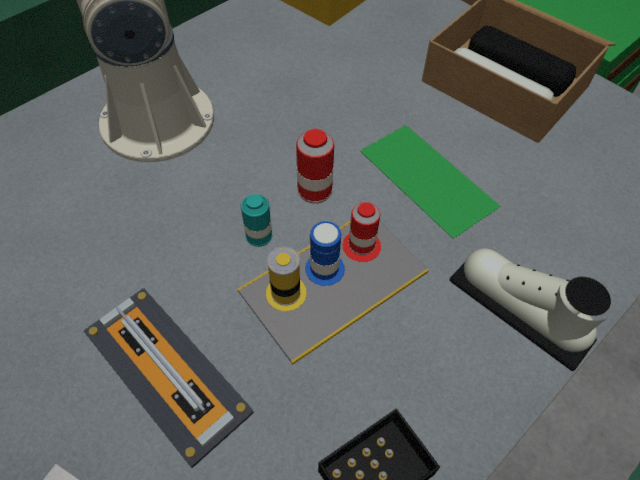

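```bash
python3 - <<'E'
from r import *
arm.hand_in(); st()
E
```

```text
the job is handed in; nothing more can be done
the job is handed in; nothing more can be done
```

The job was done in the order asked and handed in at about 54 s of the 141 s allowed. No verdict was reported.

- **Order:** I stood the red can, blue jar and yellow tin on the mat. Then I moved the blade unit to the orange strip of the jig, runner up, and returned each container to the disc of its own colour.
- **Leave-alone items:** The turquoise can and the larger red can were not touched.
- **Containers:** The last pictures, taken from both cameras, show all three upright and centred on their discs to within about 1–2 mm by eye. The arm was clear of everything.
- **Blade unit:** It lies along the strip, between the end stops, to within about 0.6°. The two cameras disagree slightly on centring: the top view puts it about 2 mm off in x and in y, the scene view about 1 mm off. Both are within the stated calibration error, so I left it where it was.
- **Forces:** The highest wrist force I read, at the points where I checked it, was about 14 N, while setting down the blue jar.

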